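# Tip the fallen baskets back onto their bottoms

## Robot

A 6-joint arm with a two-finger parallel gripper is mounted at the origin on a cart in front of the work surface, level with it; the furniture and walls round the work are solid. World frame = base frame: x ahead of the robot, y to its left, z up, the work surface at z = 0. Lengths are in m, angles in degrees, forces in N, time in s.
With the tool pointing down it reaches from about 0.375 to 0.9 m from the base axis. Payload 3.1 kg.
Tool frame: the origin (TCP) lies at the very end of the fingers, on their centre line; the grasp point (between the pads) lies 19 mm behind it (bot.tcp_to_grasp is the distance from the TCP to the grasp point, in m); z points along the fingers, y is the direction in which the jaws open and shut (so a half turn about z gives the same grasp; the last joint's range is limited). The gripper opens to 87 mm and grips with 3 to 60 N. Pads are 19 mm wide; open, the fingers measure 117 mm over their backs; the gripper's body (75 mm by 190 mm) begins 51 mm behind the grasp point.
Start: joints at [63.57, 30.224, 82.088, -0, 67.689, -10.227], TCP at [0.174, 0.6, 0.223] pointing down, gripper open.
Joint ranges: [-176.69, 176.69], [-43.24, 126.21], [12.49, 139.97], [-82, 262], [0, 151.66], [-163.58, 163.58]. Speed limits (degrees/s): [159.86, 159.86, 180, 180, 180, 180].

## Interface

Orientations are given as a 3x3 rotation matrix whose columns are the frame's x, y, z axes.
In Python, from rig import telemetry, eyes, order, bot gives the robot as it stands. The module is installed in compiled form; this text tells all that it offers.
- The arm moves only by the tool servo_tool, never from a script. Its argument "targets" is a list of rows, each a list of 2 entries, a list of its own where there are three numbers: the shift along the tool's x, y, z in m, then the turn, a rotation vector about the tool's x, y, z in rad. In form: [[[tx, ty, tz], [wx, wy, wz]], ...]. A call has 1 to 12 rows; each row is the pose to reach, as a shift and turn from the pose commanded when the call began, along the tool's axes at that moment; what a row does not reach only later rows make up. A row lasts 1/8 s, in which the tool goes at most 62.5 mm and 10.7 degrees, less where a joint would pass 70% of its speed; a pose out of reach is approached as far as the arm can. A call with a gripper value outside its range is refused whole. "gripper" is the finger opening in m, from 0 to 0.087, set as the call begins (left out, the last holds). The fingers move at their own pace and stop on an object; the grip force is fixed at half the most. Time passes only in rows, so rows that repeat a pose let the fingers close. It gives the time, the measured TCP pose, the force and the opening at its end, in the units of the state.
- telemetry.read_state(): the state, without advancing time (a new reading comes with each control period).
- eyes.capture(name): name is "scene" or "top"; returns a dict with "pixels" (384x512x3 uint8, blue, green, red), "intrinsics" (3x3 intrinsics, pixels), "extrinsics" (4x4, takes a point from camera to world coordinates). Camera axes: x right, y down, z forward; pixel columns grow to the right and rows downward; lengths in m; the calibration is good to about 2 mm. A picture is of the moment at which its call begins. There is no depth.
- order.hand_in(): hands the job in, once; it reports no verdict.
The state is a dict: "time_s": time; "joint_positions": joint angles; "qvel": joint speeds; "tau": joint torques, N m; "position": TCP position; "tcp_rot": TCP orientation; "force": force on the tool from outside, world axes, zero at the start; "moment": the same for the moment, N m; "opening": opening from 0.0 (shut) to 1.0 (fully open).
Only numpy, scipy, OpenCV 4.12 (cv2) and the standard library are available. Lean on these libraries where they do the work, as an engineer would, in place of code of your own. Each camera call takes 0.05 s, during which the arm holds its last target. There are 200 camera calls.

## Task

Two small pink baskets in front of the red mat have been left toppled, one on its long side and one on its end. Push each of them over with the fingertips at its raised rim, from its open side, so that it tips back onto its bottom, open side up, about where it stands; do not lift or carry them. Leave the drink can, the tin and the dessert cup where they are.

Things in the scene. Friction and masses are not known exactly. Their poses are not given: they have to be found in the camera images.
- basket_side: Pink hollow plastic basket, about 70 g, 120 (own x) by 160 (own y) by 63 mm (own z); bottom 98 by 138, thin walls flaring 7 deg. Origin: centre of the bottom's underside; own z points out of the mouth. Starts standing on a long wall (own -x down), left or right, mouth facing any way round and 7 deg upward; raised rim 110 mm above the table, 50 mm from the origin on the mouth side.
- basket_end: Pink hollow plastic basket, about 70 g, 120 (own x) by 160 (own y) by 63 mm (own z); bottom 98 by 138, thin walls flaring 7 deg. Origin: centre of the bottom's underside; own z points out of the mouth. Starts standing on a short wall (own +y down), left or right, mouth facing any way round and 7 deg upward; raised rim 150 mm above the table, 48 mm from the origin on the mouth side.
- side_low_edge (a point): Middle of the bottom's lower edge of basket_side, on the table (own x -49, z 3 mm): the edge about which it tips, away from its mouth. Pushed at the raised rim it hardly slides; after 15 degrees (30 mm at the rim) it falls onto its bottom by itself.
- end_low_edge (a point): Middle of the bottom's lower edge of basket_end, on the table (own y +69, z 3 mm): the edge about which it tips, away from its mouth. Pushed at the raised rim it hardly slides; after 9 degrees (25 mm at the rim) it falls onto its bottom by itself.
- can: Drink can, diameter 53, height 134 mm, standing beyond the two toppled baskets, near the middle; origin at the centre of its underside. Not to be disturbed.
- tin: Food tin, diameter 76, height 58 mm, standing outside on the left; origin at the centre of its underside. Not to be disturbed.
- dessert_cup: Dessert cup, diameter 79, height 63 mm, standing outside on the right; origin at the centre of its underside. Not to be disturbed.
There are look-alikes about, which are no part of the job. Leave any yellow look-alike of the basket_end alone.

How it is judged (in metres and radians):
At the end, for the whole second after the job is handed in: Both toppled baskets lie on their bottoms, open side up (within 6 degrees), at rest on the table (underside within 10 mm of it), each with the edge it tipped about within 60 mm of where it was; the can, tin and dessert cup are within 30 mm of where they stood (angle between each of basket_side, basket_end's own z axis and vertical below 0.1 rad and height (world z) of each of basket_side, basket_end below 0.01 m and distance of each of side_low_edge, end_low_edge from where it was at the start of the episode below 0.06 m and linear speed of each of basket_side, basket_end below 0.02 m/s and distance of each of can, tin, dessert_cup from where it was at the start of the episode below 0.03 m); the robot touches nothing.
It fails at once if a toppled basket is lifted or carried: the edge it tips about rises more than 25 mm off the table (height (world z) of any of side_low_edge, end_low_edge above 0.028 m).
It fails at once if the can, tin or dessert cup is pushed more than 30 mm or knocked over (distance of any of can, tin, dessert_cup from where it was at the start of the episode above 0.03 m or angle between any of can, tin, dessert_cup's own z axis and vertical above 0.5 rad).
It also fails if it takes over 45 s, if anything falls off the work surface, if the arm or the gripper's body presses on something with over 40 N, if the wrist force passes 120 N, or if a joint passes its speed limit or range.

## Working session

There is one attempt and no reset: what is moved stays moved. The work goes in short steps, Python scripts to look and compute and a tool call to move; the robot and the scene stay as the last step left them, time stands still between calls to the robot, and variables do not carry over. Pictures are saved under pics/ and viewed, about 8 in all and at most 12, crops included, and the job is handed in when it is done.

Besides the shell and the picture viewer there is one more tool, called after "Call:" as a command line: name --argument value ..., lists and objects as JSON in quotes. servo_tool: Moves the arm, as the interface text tells. Its arguments: {"type":"object","properties":{"targets":{"type":"array","items":{"type":"array"}},"gripper":{"type":"number"}},"required":["targets"]}

```bash
mkdir -p pics; python3 - <<'E'
from rig import telemetry, eyes
import cv2, numpy as np, pickle
for n in ["scene","top"]:
    c=eyes.capture(n); cv2.imwrite(f"pics/{n}0.png",cv2.resize(c["pixels"],(800,600),interpolation=cv2.INTER_CUBIC))
    pickle.dump(c,open(f"{n}0.pkl","wb")); print(n,c["intrinsics"].round(1).tolist(),c["extrinsics"].round(3).tolist())
print(telemetry.read_state())
E
```

```text
scene [[386.2, 0.0, 257.5], [0.0, 386.2, 190.6], [0.0, 0.0, 1.0]] [[0.856, -0.351, 0.379, 0.024], [-0.516, -0.553, 0.654, -0.892], [-0.02, -0.756, -0.655, 0.974], [0.0, 0.0, 0.0, 1.0]]
top [[493.9, 0.0, 254.1], [0.0, 493.9, 188.8], [0.0, 0.0, 1.0]] [[-0.011, -0.983, 0.181, 0.203], [-1.0, 0.006, -0.026, 0.038], [0.025, -0.181, -0.983, 1.978], [0.0, 0.0, 0.0, 1.0]]
{'time_s': 0.1, 'joint_positions': array([ 6.35704783e+01,  3.02740108e+01,  8.21486196e+01,  1.21540509e-03,
        6.76890513e+01, -1.02279252e+01]), 'qvel': array([ 0.02172815, -0.19818144, -0.20485936,  0.06655342,  0.07590788,
       -0.05677909]), 'tau': array([ 6.31641615e-05, -4.40984201e+01, -1.77150053e+01,  6.34590187e-02,
        5.33821899e-02, -2.37590325e-05]), 'position': array([0.17406363, 0.59959325, 0.22166786]), 'tcp_rot': array([[-9.60283497e-01,  2.79024769e-01, -8.85160640e-04],
       [ 2.79025933e-01,  9.60281996e-01, -1.73674898e-03],
       [ 3.65407844e-04, -1.91475416e-03, -9.99998100e-01]]), 'force': array([-0.61537802, -0.25105011, -0.02443666]), 'moment': array([ 0.0166894 , -0.00715388,  0.06813183]), 'opening': 0.9982643153698033}
```

View pics/scene0.png

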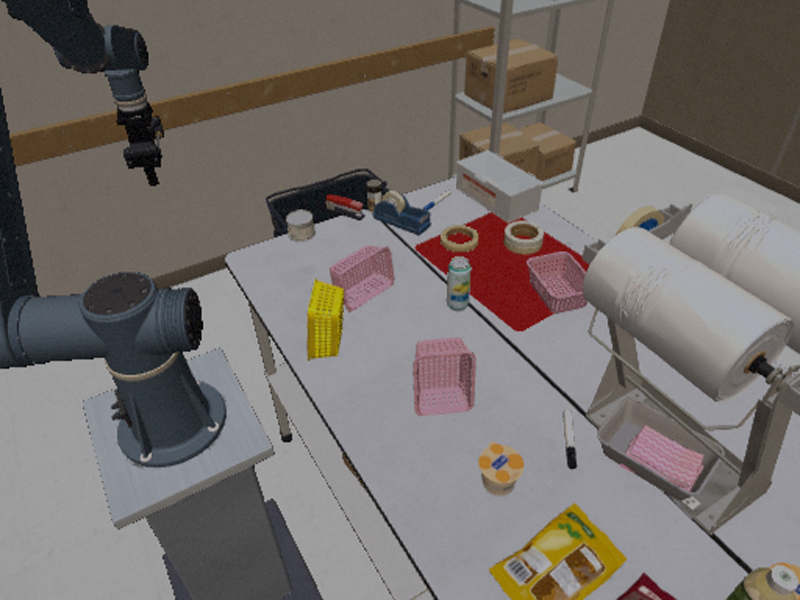

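View pics/top0.png

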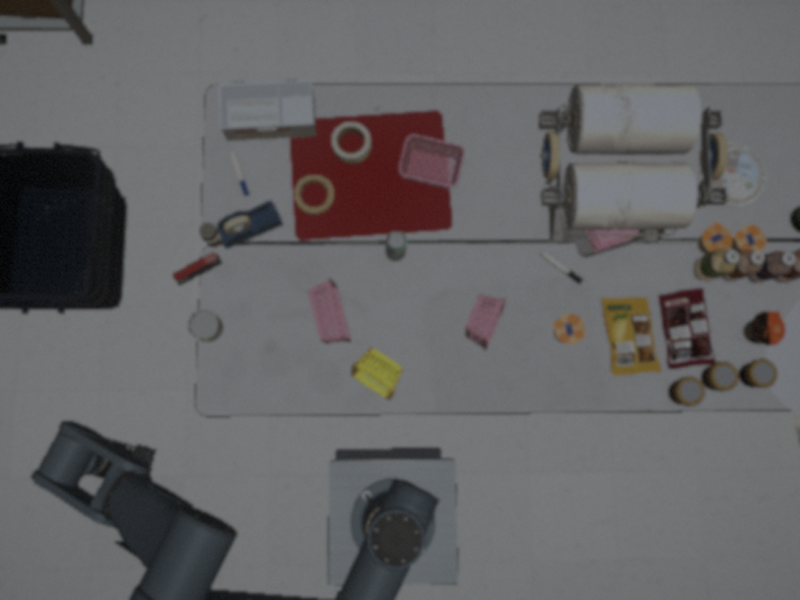

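Candidates (800×600 scene pixels): pink basket at (362,277) is long and low, so basket_side. The one at (445,378) is tall, so basket_end. The pink one on the red mat (557,280) is upright, and the pink one in the grey tray (665,458) and the yellow one (325,320) are look-alikes to leave alone. Next I fit the poses with both cameras and check them on enlarged crops.

```bash
cat > fit.py <<'E'
import cv2, numpy as np
from scipy.optimize import minimize
V=np.array([[sx*a,sy*b,z] for a,b,z in((.049,.069,0),(.0575,.0775,.060),(.060,.080,.060),(.060,.080,.063)) for sx in(-1,1) for sy in(-1,1)])
def pose(kind,p):           # p: x,y of low edge, yaw of mouth direction
    c,s=np.cos(p[2]),np.sin(p[2]); t=np.radians(7)
    m=np.array([c,s,0]); k=np.array([0,0,1.])
    zz=np.cos(t)*m+np.sin(t)*k; up=-np.sin(t)*m+np.cos(t)*k
    if kind=='side': X=up; Y=np.cross(zz,X); e=np.array([-.049,0,.003])
    elif kind=='end': Y=-up; X=np.cross(Y,zz); e=np.array([0,.069,.003])
    else: zz=k; X=m; Y=np.cross(k,m); e=np.zeros(3)   # upright
    R=np.c_[X,Y,zz]; return R,np.array([p[0],p[1],0])-R@e
def proj(c,P):
    E=c["extrinsics"]; q=(np.asarray(P)-E[:3,3])@E[:3,:3]; q=q@c["intrinsics"].T; return q[:,:2]/q[:,2:]
def mask(c,col):
    h=cv2.cvtColor(cv2.GaussianBlur(c["pixels"],(3,3),0),cv2.COLOR_BGR2HSV)
    lo,hi=((160,38,60),(179,140,255)) if col=='pink' else ((22,120,60),(34,255,255))
    m=cv2.inRange(h,lo,hi); return cv2.morphologyEx(m,cv2.MORPH_CLOSE,np.ones((5,5)))
def hull(c,kind,p):
    R,o=pose(kind,p); return cv2.convexHull(proj(c,V@R.T+o).astype(np.float32))
def blob(c,col,px):   # connected component nearest px (512x384 pixels)
    n,l,st,ce=cv2.connectedComponentsWithStats(mask(c,col)); ok=[i for i in range(1,n) if st[i,4]>80]
    i=min(ok,key=lambda i:np.hypot(*(ce[i]-px))); m=(l==i).astype(np.uint8)
    h=cv2.convexHull(cv2.findNonZero(m)); d=np.zeros_like(m); cv2.fillConvexPoly(d,h,1); return d,ce[i],st[i,4]
def cost(p,kind,cams,ms):
    J=0
    for c,m in zip(cams,ms):
        d=np.zeros((384*1,512),np.uint8); cv2.fillConvexPoly(d,np.round(hull(c,kind,p)*16).astype(np.int32),255,cv2.LINE_AA,4)
        d=d/255.; J+=1-np.minimum(d,m).sum()/np.maximum(d,m).sum()
    return J
def fit(kind,cams,ms,xy):
    rs=[]
    for yaw in np.radians(np.arange(0,360,30)):
        S=np.array([[*xy,yaw]]*4)+np.r_[np.zeros((1,3)),np.diag([.02,.02,.25])]
        r=minimize(cost,S[0],(kind,cams,ms),method='Nelder-Mead',options=dict(initial_simplex=S,maxiter=150)); rs.append((r.fun,*r.x[:2],np.degrees(r.x[2])%360))
    return sorted(rs)
def ground(c,px,z=0):
    E=c["extrinsics"]; d=E[:3,:3]@np.linalg.solve(c["intrinsics"],[*px,1]); return E[:3,3]+d*(z-E[2,3])/d[2]
E
python3 - <<'E'
from fit import *; import pickle
S,T=[pickle.load(open(f"{n}0.pkl","rb")) for n in("scene","top")]; k=.64
vis=[S["pixels"].copy(),T["pixels"].copy()]
for kind,col,a,b in(('side','pink',(362,277),(330,310)),('end','pink',(445,378),(485,320)),('end','yellow',(325,320),(378,373))):
    bs=[blob(S,col,np.array(a)*k),blob(T,col,np.array(b)*k)]; ms=[x[0] for x in bs]
    g=ground(T,bs[1][1],.05)
    rs=fit(kind,[S,T],ms,g[:2]); print(kind,col,[x[1:] for x in bs],np.round(rs[:4],3).tolist())
    p=rs[0][1:]; p=(p[0],p[1],np.radians(p[2])); R,o=pose(kind,p)
    for c,v in zip((S,T),vis):
        cv2.polylines(v,[np.round(hull(c,kind,p)*16).astype(np.int32)],True,(0,255,0),1,cv2.LINE_AA,4)
        e=proj(c,[[p[0],p[1],0],[p[0]+.15*np.cos(p[2]),p[1]+.15*np.sin(p[2]),0]]); cv2.line(v,*[tuple(map(int,q)) for q in e],(255,0,0),1)
for n,px in(('can',(396,240)),('tin',(205,326)),('cup',(569,329))): print(n,ground(T,np.array(px)*k,.06).round(3))
cr=np.hstack([cv2.resize(vis[0][150:275,190:315],(400,400),interpolation=2),cv2.resize(vis[1][130:270,190:330],(400,400),interpolation=2)])
cv2.imwrite("pics/fit0.png",np.clip(cr*1.3,0,255))
E
```

```text
side pink [(array([232.4591195 , 175.44384546]), np.int32(1113)), (array([210.05255255, 199.84834835]), np.int32(666))] [[0.359, 0.511, 0.182, 290.114], [0.359, 0.511, 0.182, 289.993], [0.36, 0.512, 0.183, 289.721], [0.36, 0.512, 0.183, 290.281]]
end pink [(array([283.50681044, 240.98978434]), np.int32(1762)), (array([309.58895706, 204.02453988]), np.int32(489))] [[0.342, 0.497, -0.212, 251.003], [0.342, 0.497, -0.212, 250.734], [0.342, 0.497, -0.212, 250.87], [0.343, 0.497, -0.212, 250.638]]
end yellow [(array([207.50609756, 204.53861789]), np.int32(984)), (array([241.22307692, 237.92115385]), np.int32(520))] [[0.458, 0.383, 0.028, 148.384], [0.46, 0.384, 0.029, 148.195], [0.461, 0.385, 0.032, 148.262], [0.469, 0.379, 0.02, 149.256]]
can [ 0.7   -0.013  0.06 ]
tin [0.481 0.466 0.06 ]
cup [ 0.466 -0.447  0.06 ][ WARN:0@36.850] global loadsave.cpp:1063 imwrite_ Unsupported depth image for selected encoder is fallbacked to CV_8U.
```

View pics/fit0.png

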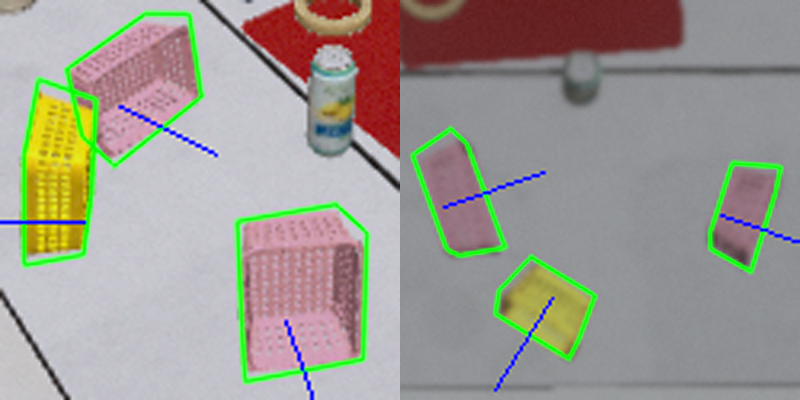

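The crop confirms it. basket_side (scene crop 135,90) opens toward world heading ~290°, basket_end (300,290) toward ~251°, and the yellow one is separate. The hulls are a little loose, about 1 cm. I'll push with the fingers spread along the rim and tool x as the push direction.

```bash
cat > go.py <<'E'
import sys,numpy as np
from rig import telemetry
from scipy.spatial.transform import Rotation as Ro
def delta(p,th):   # target TCP, heading of tool x in degrees, tool down
    s=telemetry.read_state(); R=s["tcp_rot"]; t=np.radians(th)
    x=np.array([np.cos(t),np.sin(t),0]); z=np.array([0,0,-1.]); G=np.c_[x,np.cross(z,x),z]
    print(s["time_s"],(R.T@(np.array(p)-s["position"])).round(4),Ro.from_matrix(R.T@G).as_rotvec().round(4),s["force"].round(1))
if __name__=="__main__": a=list(map(float,sys.argv[1:])); delta(a[:3],a[3])
E
python3 go.py .5455 .087 .222 110
```

```text
0.1 [-4.997e-01 -3.886e-01  2.000e-04] [-1.90e-03  6.00e-04  9.39e-01] [-0.6 -0.3 -0. ]
```

Call:
servo_tool --targets '[[[-0.042,-0.032,0],[0,0,0.08]],[[-0.084,-0.065,0],[0,0,0.16]],[[-0.125,-0.097,0],[0,0,0.24]],[[-0.167,-0.13,0],[0,0,0.32]],[[-0.208,-0.162,0],[0,0,0.4]],[[-0.25,-0.195,0],[0,0,0.48]],[[-0.292,-0.227,0],[0,0,0.56]],[[-0.333,-0.26,0],[0,0,0.64]],[[-0.375,-0.292,0],[0,0,0.72]],[[-0.417,-0.325,0],[0,0,0.8]],[[-0.458,-0.357,0],[0,0,0.88]],[[-0.5,-0.389,0],[0,0,0.94]]]' --gripper 0.06

```text
time_s: 1.6
position: [0.5465, 0.0856, 0.2222]
tcp_rot: [[-0.339, 0.941, -0.001], [0.941, 0.339, 0.0], [0.001, -0.001, -1.0]]
force: [0.5, 0.6, 0.1]
opening: 0.694
```

```bash
python3 go.py .5455 .087 .088 110; python3 - <<'E'
from rig import eyes; import cv2,numpy as np
a=eyes.capture("scene")["pixels"][120:300,170:350];b=eyes.capture("top")["pixels"][110:290,150:330]
cv2.imwrite("pics/a.png",cv2.convertScaleAbs(np.hstack([cv2.resize(x,(400,400),interpolation=2) for x in(a,b)]),alpha=1.3))
E
```

```text
1.6 [ 0.0016 -0.0003  0.1342] [-0.0006 -0.0005 -0.0035] [0.5 0.6 0.1]
```

View pics/a.png

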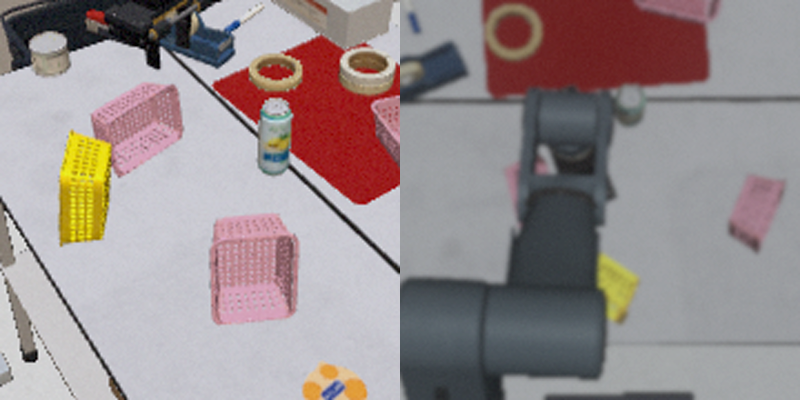

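```bash
python3 - <<'E'
from fit import *; import pickle
S=pickle.load(open("scene0.pkl","rb"))
q=proj(S,[[.5465,.0856,.222],[.525,.1435,.11],[.511,.182,0]]); print(q.round(0), ((q-[170,120])*400/180).round(0))
E
```

```text
[[245. 145.]
 [234. 165.]
 [228. 183.]] [[167.  56.]
 [142. 100.]
 [128. 141.]]
```

Call:
servo_tool --targets '[[[0,0,0.04],[0,0,0]],[[0,0,0.09],[0,0,0]],[[0,0,0.134],[0,0,0]],[[0,0,0.134],[0,0,0]],[[0.02,0,0.134],[0,0,0]],[[0.035,0,0.134],[0,0,0]]]'

```text
time_s: 2.45
position: [0.5345, 0.1217, 0.0905]
tcp_rot: [[-0.342, 0.94, 0.003], [0.94, 0.342, 0.0], [-0.001, 0.003, -1.0]]
force: [0.3, -0.4, 0.2]
opening: 0.688
```

Call:
servo_tool --targets '[[[0.005,0,0],[0,0,0]],[[0.01,0,0],[0,0,0]],[[0.015,0,0],[0,0,0]],[[0.02,0,0],[0,0,0]],[[0.025,0,0],[0,0,0]],[[0.03,0,0],[0,0,0]]]'

```text
time_s: 3.2
position: [0.5237, 0.1483, 0.0884]
tcp_rot: [[-0.341, 0.94, -0.0], [0.94, 0.341, -0.0], [0.0, -0.0, -1.0]]
force: [-0.3, -0.1, -0.9]
opening: 0.688
```

```bash
python3 - <<'E'
from rig import eyes; import cv2,numpy as np
a=eyes.capture("scene")["pixels"][120:220,180:313]
cv2.imwrite("pics/b.png",cv2.convertScaleAbs(cv2.resize(a,(532,400),interpolation=2),alpha=1.3))
E
```

```text
(no output)
```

View pics/b.png

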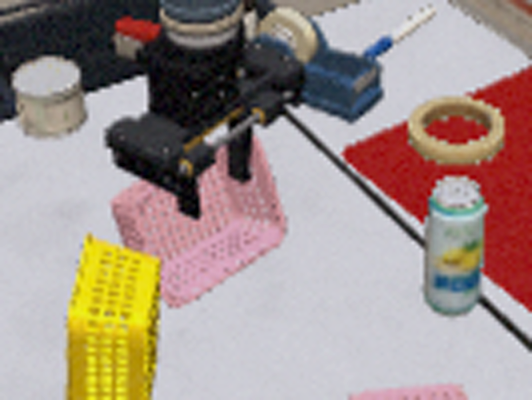

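The fingers (190,205 and 240,170) are at the rim and the basket looks as if it has begun tipping, so I continue.

Call:
servo_tool --targets '[[[0.006,0,0],[0,0,0]],[[0.012,0,0],[0,0,0]],[[0.018,0,0],[0,0,0]],[[0.024,0,0],[0,0,0]],[[0.03,0,0],[0,0,0]],[[0.03,0,0],[0,0,0]],[[0.03,0,0],[0,0,0]],[[0.03,0,0],[0,0,0]],[[0.03,0,-0.05],[0,0,0]],[[0.0,0,-0.11],[0,0,0]],[[0.0,0,-0.15],[0,0,0]]]'

```text
time_s: 4.62
position: [0.525, 0.1468, 0.2408]
tcp_rot: [[-0.339, 0.941, 0.002], [0.941, 0.339, -0.0], [-0.001, 0.002, -1.0]]
force: [0.1, -0.1, -0.3]
opening: 0.692
```

```bash
python3 - <<'E'
from rig import eyes; import cv2,numpy as np
a=eyes.capture("scene")["pixels"][120:220,180:313]
cv2.imwrite("pics/c.png",cv2.convertScaleAbs(cv2.resize(a,(532,400),interpolation=2),alpha=1.3))
E
python3 go.py .465 -.304 .238 71
```

```text
4.675 [-0.4032 -0.2128  0.0074] [ 1.320e-02 -6.000e-04  6.783e-01] [ 1.7 -0.4  2.8]
```

View pics/c.png

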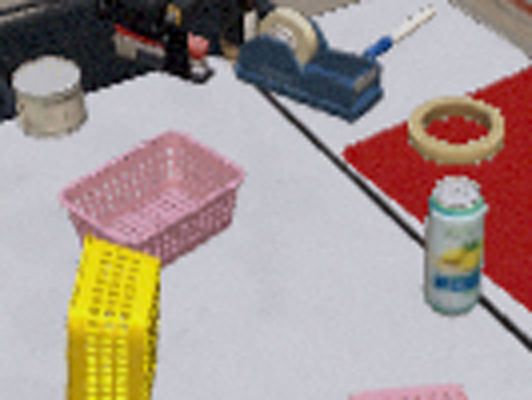

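basket_side is now upright at (155,195). Next is basket_end.

Call:
servo_tool --targets '[[[-0.036,-0.019,0],[0,0,0.06]],[[-0.075,-0.04,0],[0,0,0.13]],[[-0.115,-0.061,0],[0,0,0.2]],[[-0.155,-0.082,0],[0,0,0.27]],[[-0.195,-0.103,0],[0,0,0.34]],[[-0.235,-0.124,0],[0,0,0.41]],[[-0.275,-0.145,0],[0,0,0.48]],[[-0.315,-0.166,0],[0,0,0.55]],[[-0.355,-0.187,0],[0,0,0.61]],[[-0.403,-0.213,0],[0,0,0.68]],[[-0.403,-0.213,0],[0,0,0.68]]]'

```text
time_s: 6.05
position: [0.4606, -0.3075, 0.2383]
tcp_rot: [[0.331, 0.944, 0.001], [0.944, -0.331, -0.002], [-0.002, 0.002, -1.0]]
force: [0.6, 0.7, -0.4]
opening: 0.688
```

```bash
python3 go.py .465 -.304 .127 71
```

```text
6.05 [0.0049 0.0029 0.1113] [ 0.0015  0.0016 -0.0056] [ 0.6  0.7 -0.4]
```

Call:
servo_tool --targets '[[[0,0.003,0.04],[0,0,0]],[[0,0.003,0.08],[0,0,0]],[[0,0.003,0.111],[0,0,0]],[[0,0.003,0.111],[0,0,0]],[[0.02,0.003,0.111],[0,0,0]],[[0.04,0.003,0.111],[0,0,0]]]'

```text
time_s: 6.8
position: [0.478, -0.2653, 0.129]
tcp_rot: [[0.326, 0.945, 0.002], [0.945, -0.326, -0.001], [-0.001, 0.002, -1.0]]
force: [-0.3, -0.2, 0.6]
opening: 0.693
```

Call:
servo_tool --targets '[[[0.005,0,0],[0,0,0]],[[0.01,0,0],[0,0,0]],[[0.015,0,0],[0,0,0]],[[0.02,0,0],[0,0,0]],[[0.025,0,0],[0,0,0]],[[0.03,0,0],[0,0,0]]]'

```text
time_s: 7.55
position: [0.4866, -0.2379, 0.1274]
tcp_rot: [[0.326, 0.945, -0.0], [0.945, -0.326, 0.0], [0.0, -0.0, -1.0]]
force: [0.1, -0.4, -0.3]
opening: 0.693
```

```bash
python3 - <<'E'
from rig import eyes; import cv2,numpy as np
a=eyes.capture("scene")["pixels"][180:300,220:380]
cv2.imwrite("pics/d.png",cv2.convertScaleAbs(cv2.resize(a,(532,400),interpolation=2),alpha=1.3))
E
```

```text
(no output)
```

View pics/d.png

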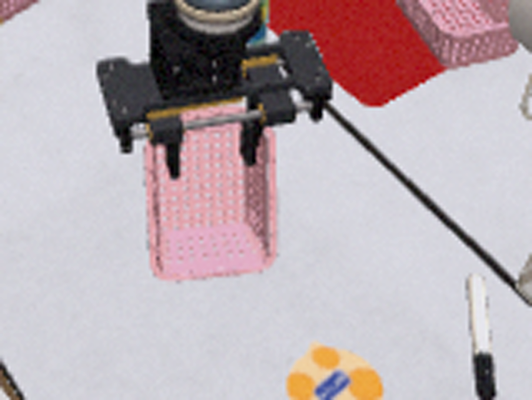

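The fingers (175,165 and 250,155) straddle the rim symmetrically, so I continue pushing and then retreat.

Call:
servo_tool --targets '[[[0.006,0,0],[0,0,0]],[[0.012,0,0],[0,0,0]],[[0.018,0,0],[0,0,0]],[[0.024,0,0],[0,0,0]],[[0.03,0,0],[0,0,0]],[[0.03,0,0],[0,0,0]],[[0.03,0,0],[0,0,0]],[[0.03,0,0],[0,0,0]],[[0.03,0,-0.05],[0,0,0]],[[0.0,0,-0.1],[0,0,0]],[[-0.05,0,-0.13],[0,0,0]],[[-0.1,0,-0.13],[0,0,0]]]'

```text
time_s: 9.1
position: [0.455, -0.3352, 0.2611]
tcp_rot: [[0.325, 0.946, 0.005], [0.946, -0.325, -0.006], [-0.004, 0.007, -1.0]]
force: [0.5, -0.7, -1.5]
opening: 0.694
```

Call:
servo_tool --targets '[[[0,0,0],[0,0,0]],[[0,0,0],[0,0,0]],[[0,0,0],[0,0,0]],[[0,0,0],[0,0,0]]]'

```text
time_s: 9.6
position: [0.4543, -0.3315, 0.2573]
tcp_rot: [[0.324, 0.946, -0.001], [0.946, -0.324, 0.001], [0.0, -0.001, -1.0]]
force: [-0.2, 0.1, 0.2]
opening: 0.687
```

```bash
python3 - <<'E'
from rig import eyes; from fit import *; import pickle
S0=pickle.load(open("scene0.pkl","rb")); T0=pickle.load(open("top0.pkl","rb"))
S=eyes.capture("scene");T=eyes.capture("top")
a,b=S["pixels"][140:300,150:363],T["pixels"][130:270,120:393]
cv2.imwrite("pics/e.png",cv2.convertScaleAbs(np.vstack([cv2.resize(a,(400,300),interpolation=2),cv2.resize(b,(400,205),interpolation=2)]),alpha=1.3))
for n,xy,e0,ax,h in(('side',(.51,.22),(.511,.182),0,.049),('end',(.52,-.15),(.497,-.212),1,.069)):
    px=proj(S,[[*xy,.03]])[0]; m=blob(S,'pink',px); rs=fit('up',[S],[m[0]],xy)
    r=rs[0]; t=np.radians(r[3]); X=np.array([np.cos(t),np.sin(t)]); u=X if ax==0 else np.array([-X[1],X[0]])
    E=[np.array(r[1:3])+s*h*u for s in(-1,1)]; print(n,np.round(r,3),'edge shift mm',[round(1e3*float(np.hypot(*(q-e0)))) for q in E])
E
```

```text
side [  0.221   0.511   0.24  112.209] edge shift mm [22, 105]
end [ 1.13000e-01  5.30000e-01 -1.44000e-01  1.56986e+02] edge shift mm [144, 7]
```

View pics/e.png

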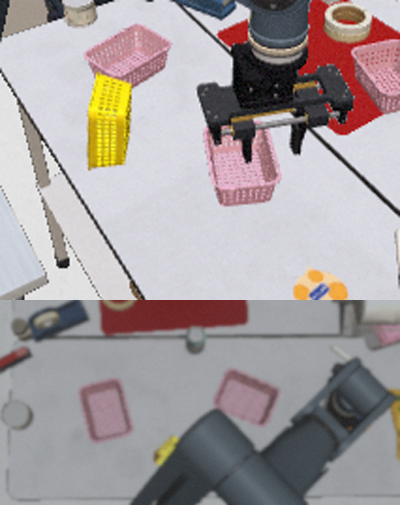

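Both baskets lie mouth up near their start, the can, tin and cup haven't moved, and the gripper is clear at z = 0.257. I hand in.

```bash
python3 -c "
from rig import order; print(order.hand_in())"
```

```text
the job is handed in; nothing more can be done
None
```

I pushed both pink baskets over at their raised rims from the mouth side. Both tipped back onto their bottoms without being lifted, and I handed the job in at about 9.7 s on the robot's clock.

- **Baskets:** the last pictures show both mouth up. The edges they tipped about are roughly 22 mm (basket_side) and 7 mm (basket_end) from my starting estimates, against the 60 mm limit. The starting estimates are good to about 1 cm. The final fit used one camera only, and the yellow look-alike partly hid basket_side, so its 22 mm is loose.
- **Other objects:** the can, tin, dessert cup and yellow look-alike looked undisturbed. I judged this by eye and did not measure their positions again.
- **Arm:** the gripper was clear of everything at z = 0.257 m. Every force reading was small, a few newtons at most, but I only read it between moves, not throughout the pushes.

No check failed. I did not measure the baskets' final tilt in degrees.

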